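# Feel a gap with a taper gauge

### The arm

A 7-joint arm with a two-finger parallel gripper is mounted at the origin on a cart in front of the work surface, level with it; the furniture and walls round the work are solid. World frame = base frame: x ahead of the robot, y to its left, z up, the work surface at z = 0. Lengths are in m, angles in rad, forces in N, time in s.
With the tool pointing down it reaches from about 0.4 to 0.85 m from the base axis. Payload 10.4 kg.
Tool frame: the origin (TCP) lies midway between the tips of the shut fingers; the grasp point (between the pads) lies 19 mm behind it (r.grasp_offset is the distance from the TCP to the grasp point, in m); x points along the fingers, y is the direction in which the jaws open and shut, and the axes are right-handed (so a half turn about x gives the same grasp; the last joint's range is limited). The gripper opens to 87 mm and grips with 3 to 60 N. Pads are 19 mm wide; open, the fingers measure 117 mm over their backs; the gripper's body (75 mm by 190 mm) begins 51 mm behind the grasp point.
Start: joints at [1.173, 0.332, -0.065, 1.46, 0.022, 1.35, -0.088], TCP at [0.229, -0.582, 0.192] pointing down, gripper open.
Joint ranges: [-2.6, 2.6], [-0.5, 2.12], [-1.47, 1.34], [0.16, 2.42], [-1.27, 4.41], [0.06, 2.06], [-2.6, 2.6]. Speed limits (rad/s): [2.22, 2.22, 2.79, 2.79, 3.14, 3.14, 3.14].

### API

Orientations are given as a unit quaternion [x, y, z, w].
In Python, from bench import r, vision, close_job gives the robot as it stands. The module is installed in compiled form; this text tells all that it offers.
- The arm moves only by the shell command python3 -m pendant 'ROWS' [OPENING] [FORCE]. ROWS is text: rows parted by semicolons, each of 6 numbers parted by spaces: the shift along the tool's x, y, z in units of 0.25 m (1.0 is 0.25 m), then the turn, a rotation vector about the tool's x, y, z in units of 1.5 rad (1.0 is 1.5 rad). A call has 1 to 8 rows; each row is the pose to reach, as a shift and turn from the pose commanded when the call began, along the tool's axes at that moment; what a row does not reach only later rows make up. A row lasts 1/10 s, in which the tool goes at most 50 mm and 8.59 degrees, less where a joint would pass 70% of its speed; a pose out of reach is approached as far as the arm can. A call with a number of a shift or a turn outside -1 to 1 is refused whole. A call with a gripper value outside its range is refused whole. OPENING is the gripper command: -1 is shut, 1 is fully open, values between are in proportion, set as the call begins (- or left out, the last holds). The fingers move at their own pace and stop on an object; FORCE is the grip in N (left out, the last holds). Time passes only in rows, so rows that repeat a pose let the fingers close. It gives the time, the measured TCP pose, the force and the opening at its end, in the units of the state.
- r.read_state(): the state, without advancing time (a new reading comes with each control period).
- vision.camera(name): name is "side" or "top" or "wrist"; returns (picture, depth): 400x640x3 uint8, blue, green, red; 400x640 float32, m along the optical axis (not along the pixel's ray), 0 where there is no reading.
- vision.get_calibration(name): a dict with "camera_matrix" (3x3 intrinsics, pixels), "k1" (the pictures are not rectified: a ray, as slopes to the right and down, at radius r is drawn at 1 + k1 r^2 times it, then the intrinsics apply), "rvec" (rotation vector, rad) and "tvec" (3), from world to camera coordinates, as OpenCV has them. Camera axes: x right, y down, z forward; pixel columns grow to the right and rows downward; lengths in m; the calibration is good to about 2 mm. A picture is of the moment at which its call begins: read the wrist's pose just before it. get_calibration takes no time and is no camera call; for the wrist camera it gives the pose at the moment of the call.
- close_job(): hands the job in, once; it reports no verdict.
The state is a dict: "time": time; "joint_positions": joint angles; "joint_vel": joint speeds; "joint_torque": joint torques, N m; "ee_pos": TCP position; "eef_rot": TCP orientation; "ft_force": force on the tool from outside, world axes, zero at the start; "torque": the same for the moment, N m; "width": finger opening in m.
Only numpy, scipy, OpenCV 4.12 (cv2) and the standard library are available. Lean on these libraries where they do the work, as an engineer would, in place of code of your own. Each camera call takes 0.05 s, during which the arm holds its last target. There are 200 camera calls.

### The job

Gauge the gap in the jaw fixture: take the orange-handled taper gauge out of its wooden stand, slide its blade upright down into the gap between the steel jaw and the brass shoe with the flat back lying along the steel jaw, and ease it in slowly until it drags firmly on both sides, at about 8 N of push. Do not drop it in or force it. Then let go and leave it standing there, snug in the gap, with the other things on the bench undisturbed.

Things in the scene. Friction and masses are not known exactly. Their poses are not given: they have to be found in the camera images.
- gauge_handle (a point): centre of the orange handle (26 x 26 mm, 46 mm tall) of the loose taper gauge, 0.1 to 0.16 kg. Axes: z up, away from the blade's tip; y from the blade's flat back to its tapered face; x across its width. Starts hanging in the stand's pocket, the handle's underside on the stand's top. The blade's flat back is the plane y = -8 mm from this point, its tip 103 mm below
- gauge_tip (a point): middle of the lower edge of the blade's flat back (8 mm in -y and 103 mm below the handle's centre); same axes. Steel blade 80 mm long, 16 mm wide; from the flat back it is 3.5 mm thick at the tip, 1 mm more every 6 mm upwards, 16.8 mm under the handle
- stand: wooden gauge stand, fixed: 64 x 64 mm block on a 90 x 90 mm foot, top 88 mm above the bench, with a 20.5 x 20.5 mm pocket right through its middle. Origin at the centre of its underside, z up
- fixture: jaw fixture, fixed: grey base 12 mm thick; steel jaw 50 mm wide in x, upright face in the plane y = 0 facing +y, top at 90 mm with a 5 mm chamfer into the gap. It reaches to y = -67 and +103 mm, x = +-50 mm. Origin on the bench below the middle of the jaw's face; z up. Steel and brass rub with friction of 0.5 to 0.7: pushing the blade down takes about 1.2 to 1.6 times the squeeze
- gap_mouth (a point): on the plane of the steel jaw's face, mid-width, level with the jaw's top (90 mm above fixture's origin, same axes). Across the gap, at +y, a blue block holds a brass shoe (44 mm wide, top at 88 mm, rounded edge). The gap is unknown: 6 to 12 mm at rest. The shoe yields in +y on a spring of about 4 N/mm, up to 7 mm
- magnet_dish: round white metal parts dish, 112 mm across, 29 mm high, loose bystander; origin at the centre of its underside
- screwdriver1: orange-handled screwdriver, 190 mm, lying loose, bystander; origin at the middle of its underside
- pliers1: blue-handled pliers, 171 mm, lying loose, bystander; origin at the middle of its underside
There are look-alikes about, which are no part of the job. Of the things that look like the part that bears gauge_handle, the largest one is meant.

How it is judged:
On the way, in this order (a step that is already met when the one before it is completed fails the run):
1. the gauge is lifted clear of its stand, its tip over 95 mm above the bench (height (world z) of gauge_tip above 0.095 m), for 0.1 s.
2. held in the fingers, the blade is in the gap and pressed on the steel jaw with more than 3 N (z of gauge_tip in the frame of fixture below 0.076 m and horizontal distance between gauge_tip and gap_mouth below 0.018 m and contact force between gauge and fixture above 3 N and contact force between the fingers and gauge above 0.5 N), for 0.1 s.
At the end, for the whole second after the job is handed in: the gauge stands free and still in the gap, blade at least 14 mm below the jaw's top, upright and square to the jaw within 0.1 rad with its flat back to the steel jaw, within 18 mm of mid-width, squeezed between jaw and shoe with 3 to 10 N (contact force between gauge and fixture between 3 and 10 N and z of gauge_tip in the frame of fixture below 0.076 m and horizontal distance between gauge_tip and gap_mouth below 0.018 m and angle between the y axis of gauge_tip and the y axis of fixture, either way round below 0.1 rad and y of gauge_handle in the frame of fixture above 0 m and angle between gauge_tip's own z axis and vertical below 0.1 rad and linear speed of gauge below 0.01 m/s); the robot touches nothing.
It fails at once if the gauge is forced: pressed on the fixture with more than 18 N (contact force between gauge and fixture above 18 N).
It fails at once if the gauge is dropped or driven in: faster than 0.25 m/s with its tip in the gap (z of gauge_tip in the frame of fixture below 0.085 m and horizontal distance between gauge_tip and gap_mouth below 0.02 m and linear speed of gauge above 0.25 m/s).
It fails at once if a bystander (dish, screwdriver or pliers) is shoved more than 30 mm (distance of any of magnet_dish, screwdriver1, pliers1 from where it was at the start of the episode above 0.03 m).
It also fails if it takes over 72 s, if anything falls off the work surface, if the arm or the gripper's body presses on something with over 40 N, if the wrist force passes 120 N, or if a joint passes its speed limit or range.

## Working session

There is one attempt and no reset: what is moved stays moved. The work goes in short steps, Python scripts to look and compute and a shell command to move; the robot and the scene stay as the last step left them, time stands still between calls to the robot, and variables do not carry over. Pictures are saved under pics/ and viewed, about 8 in all and at most 12, crops included, and the job is handed in when it is done.

```bash
mkdir -p pics
cat > h.py <<'E'
import numpy as np, cv2
from bench import r, vision
from scipy.spatial.transform import Rotation as R
def snap(n,f):
    c=vision.get_calibration(n); p,d=vision.camera(n); cv2.imwrite('pics/'+f+'.png',p)
    np.savez('pics/'+f+'.npz',p=p,d=d,K=c['camera_matrix'],k1=c['k1'],rv=c['rvec'],tv=c['tvec'])
def load(f): return np.load('pics/'+f+'.npz')
def cloud(s):
    K=s['K'];k1=float(s['k1']);d=s['d'];h,w=d.shape
    u,v=np.meshgrid(np.arange(w),np.arange(h))
    x=cv2.undistortPoints(np.stack([u,v],-1).reshape(-1,1,2).astype(float),K,np.array([k1,0,0,0,0.])).reshape(h,w,2)
    c=np.concatenate([x*d[...,None],d[...,None]],-1)
    M=R.from_rotvec(s['rv'].ravel()).as_matrix()
    return (c-s['tv'].ravel())@M
def st():
    s=r.read_state(); print({k:np.round(s[k],4).tolist() for k in ('time','ee_pos','eef_rot','ft_force','width')}); return s
E
python3 - <<'E'
from h import *
st(); snap('top','t0'); snap('side','s0')
a=np.hstack([cv2.imread('pics/t0.png')]); cv2.imwrite('pics/v.png',a)
for n in ('t0','s0'):
    s=load(n); print(s['k1'],s['K'].ravel(), -R.from_rotvec(s['rv'].ravel()).as_matrix().T@s['tv'].ravel())
E
```

```text
{'time': 0.0, 'ee_pos': [0.2286, -0.5812, 0.1916], 'eef_rot': [-0.6946, -0.1322, 0.6948, -0.1313], 'ft_force': [0.4769, 0.6632, 0.2869], 'width': 0.0871}
0.04595827490791179 [485.69632128   0.         318.82996185   0.         485.69632128
 201.66733162   0.           0.           1.        ] [ 0.37067773 -0.01636597  1.28007888]
-0.04128846692415156 [373.00145306   0.         316.71778442   0.         373.00145306
 200.37965121   0.           0.           1.        ] [ 0.47127559 -0.94525136  0.59127681]
```

View pics/t0.png

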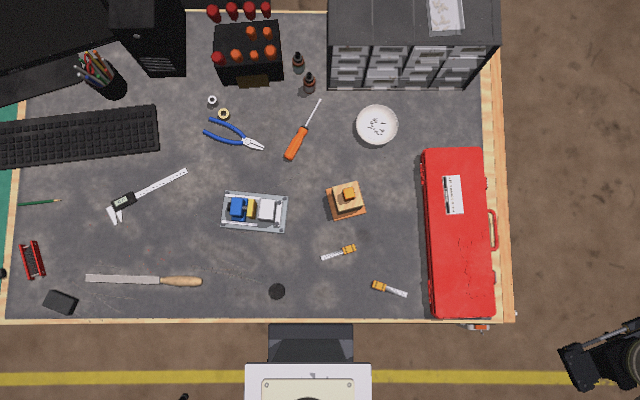

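View pics/s0.png

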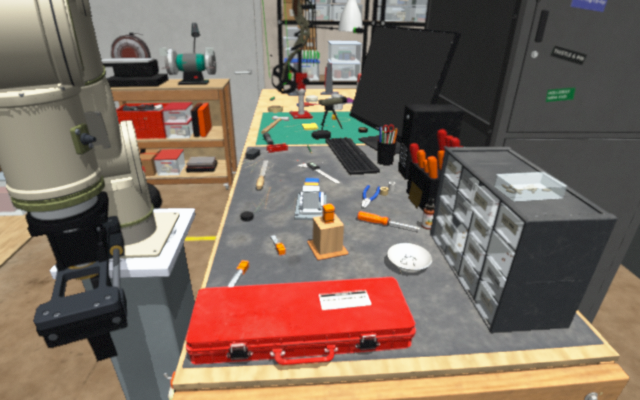

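Gauge candidates in the top view: the handle in the stand at (348,195), and two small loose orange gauges at (345,250) and (382,287). I'm choosing the one in the stand, which is the largest and hangs in the pocket. The fixture has its blue block at (238,208), brass at (252,208) and steel jaw at (268,210). I'll check in a close crop and measure.

Run:
```python
from h import *
s=load('t0'); P=cloud(s); p=s['p']
a=cv2.resize(p[170:240,210:380],None,fx=4.7,fy=4.7,interpolation=cv2.INTER_CUBIC); cv2.imwrite('pics/c0.png',a)
def reg(r0,r1,c0,c1,z0,z1,n):
    Q=P[r0:r1,c0:c1].reshape(-1,3); Q=Q[(Q[:,2]>z0)&(Q[:,2]<z1)]
    rect=cv2.minAreaRect((Q[:,:2]*1000).astype(np.float32))
    print(n,len(Q),np.round(Q.mean(0),4),np.round(np.median(Q[:,2]),4),rect)
reg(170,230,320,375,.11,.15,'handle')
reg(170,230,320,375,.080,.095,'standtop')
reg(170,230,320,375,.004,.03,'foot')
reg(185,240,215,295,.006,.02,'base')
reg(185,240,259,295,.07,.11,'jaw')
reg(185,240,215,258,.07,.13,'blue+brass')
print(np.round(P[210,225:285,:]*1000).astype(int)[::2].tolist())
```

```text
handle 134 [ 0.5653 -0.0969  0.1322] 0.1338 ((566.9441528320312, -97.20809936523438), (26.42229652404785, 25.688697814941406), 14.915739059448242)
standtop 516 [ 0.5651 -0.0969  0.0885] 0.0886 ((567.096435546875, -97.45614624023438), (64.64371490478516, 64.1233901977539), 15.09548282623291)
foot 696 [ 0.5587 -0.0963  0.0078] 0.0064 ((570.5903930664062, -103.23143005371094), (159.1380157470703, 144.3572540283203), 0.08954355120658875)
base 1323 [0.5316 0.1443 0.0127] 0.0127 ((536.0198974609375, 141.27053833007812), (141.7258758544922, 208.4306640625), 1.4020609855651855)
jaw 317 [0.533  0.1029 0.0896] 0.09 ((533.3890991210938, 104.7179946899414), (38.9028434753418, 50.35824203491211), 84.26390838623047)
blue+brass 389 [0.5384 0.1656 0.0843] 0.0851 ((538.6633911132812, 162.52682495117188), (81.46773529052734, 46.88720703125), 82.47261047363281)
[[540, 219, 9], [533, 203, 67], [532, 198, 69], [531, 191, 81], [530, 185, 88], [530, 180, 86], [530, 175, 87], [531, 171, 79], [531, 166, 81], [535, 165, 52], [536, 162, 43], [529, 150, 91], [530, 145, 89], [530, 141, 86], [532, 138, 70], [537, 137, 33], [531, 126, 82], [530, 121, 89], [529, 115, 92], [529, 110, 93], [529, 105, 95], [529, 100, 92], [530, 96, 87], [529, 91, 92], [530, 86, 91], [537, 85, 35], [539, 81, 25], [538, 76, 26], [539, 71, 21], [540, 66, 15]]
```

View pics/c0.png

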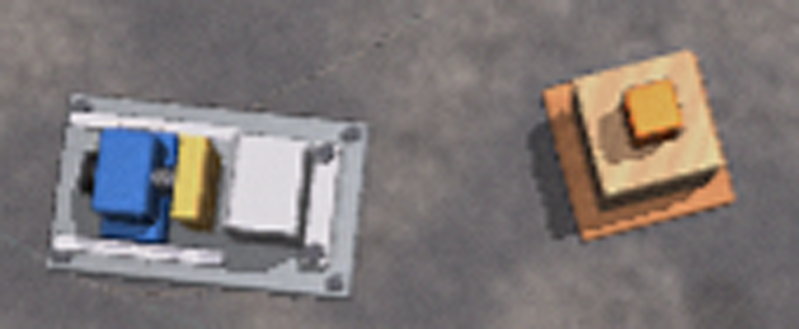

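```bash
cat >> h.py <<'E'
def Rt(th):  # tool down, opening direction at world angle th (deg)
    t=np.radians(th); x=np.array([0,0,-1.]); y=np.array([np.cos(t),np.sin(t),0]); return np.stack([x,y,np.cross(x,y)],1)
def rel(p,M,p0=None,M0=None):
    s=r.read_state(); p0=np.array(s['ee_pos']) if p0 is None else p0; M0=R.from_quat(s['eef_rot']).as_matrix() if M0 is None else M0
    print('shift',np.round(M0.T@(np.array(p)-p0)/.25,4),'turn',np.round(R.from_matrix(M0.T@M).as_rotvec()/1.5,4))
def yawdeg():
    M=R.from_quat(r.read_state()['eef_rot']).as_matrix(); print('open dir',np.degrees(np.arctan2(M[1,1],M[0,1])),'down',M[:,0]); return M
E
python3 - <<'E'
from h import *
yawdeg(); print(r.read_state()['joint_positions'])
for th in (15,105,-75,-165): print(th); rel([.567,-.097,.20],Rt(th))
# base corners from crop (70,95)...
s=load('t0'); c=np.array([[70,95],[368,125],[348,297],[48,268]])/4.7+[210,170]-.4
x=cv2.undistortPoints(c.reshape(-1,1,2),s['K'],np.array([float(s['k1']),0,0,0,0])).reshape(-1,2)
M=R.from_rotvec(s['rv'].ravel()).as_matrix(); o=-M.T@s['tv'].ravel(); d=np.c_[x,np.ones(4)]@M
W=o+d*((.012-o[2])/d[:,2])[:,None]; print(np.round(W,4)); rc=cv2.minAreaRect((W[:,:2]*1000).astype(np.float32)); print(rc)
y=(W[0]-W[1]+W[3]-W[2])[:2]; yaw=np.arctan2(-y[0],y[1]); print('yaw',np.degrees(yaw)); c=W.mean(0)[:2]
# centre is at fixture y=+18
print('origin',c-.018*np.array([-np.sin(yaw),np.cos(yaw)]))
E
```

```text
open dir -68.52514095300222 down [-4.82930171e-04  1.11521637e-03 -9.99999262e-01]
[ 1.17339894  0.33276968 -0.06469681  1.46083485  0.02158476  1.34989804
 -0.08850274]
15
shift [-0.0318 -1.3072 -1.9685] turn [-9.719e-01 -6.000e-04  7.000e-04]
105
shift [-0.0318 -1.3072 -1.9685] turn [-2.0191e+00 -1.2000e-03  1.0000e-04]
-75
shift [-0.0318 -1.3072 -1.9685] turn [0.0753 0.0001 0.0008]
-165
shift [-0.0318 -1.3072 -1.9685] turn [1.1225e+00 7.0000e-04 6.0000e-04]
[[0.5936 0.2213 0.012 ]
 [0.5771 0.0539 0.012 ]
 [0.4802 0.0639 0.012 ]
 [0.496  0.2304 0.012 ]]
((536.5657958984375, 142.39218139648438), (168.23159790039062, 97.99368286132812), 84.37201690673828)
yaw -5.52829387706316
origin [0.53497605 0.12445125]
```

```bash
A='-0.24 -0.2 -0.3 -0.1 0 0'; B='-0.24 -0.65 -0.98 -0.5 0 0'; python3 -m pendant '-0.24 -0.2 -0.3 -0.1 0 0; -0.24 -0.65 -0.98 -0.5 0 0; -0.24 -0.65 -0.98 -0.5 0 0; -0.24 -0.65 -0.98 -0.5 0 0; -0.24 -0.65 -0.98 -0.5 0 0; -0.24 -0.65 -0.98 -0.5 0 0; -0.24 -0.65 -0.98 -0.5 0 0; -0.24 -0.65 -0.98 -0.5 0 0' 1 20
python3 - <<'E'
from h import *
yawdeg(); rel([.567,-.097,.25],Rt(15))
E
```

```text
time: 0.9
ee_pos: [0.3981, -0.3396, 0.2524]
eef_rot: [-0.598, -0.378, 0.598, -0.378]
ft_force: [-1.1, -0.4, 1.1]
width: 0.0873
open dir -25.39078440373812 down [ 9.09972458e-05 -2.99793021e-04 -9.99999951e-01]
shift [ 0.0096  0.1943 -1.1662] turn [-4.7e-01  2.0e-04 -1.0e-04]
```

```bash
python3 -m pendant '0.01 0.17 -1 -0.47 0 0; 0.01 0.17 -1 -0.47 0 0; 0.01 0.17 -1 -0.47 0 0; 0.01 0.17 -1 -0.47 0 0; 0.01 0.17 -1 -0.47 0 0; 0.01 0.17 -1 -0.47 0 0; 0.01 0.17 -1 -0.47 0 0; 0.01 0.17 -1 -0.47 0 0'
python3 - <<'E'
from h import *
st();snap('wrist','w1')
yawdeg(); rel([.567,-.097,.20],Rt(15))
s=load('w1');P=cloud(s);Q=P.reshape(-1,3)
for z0,z1 in((.11,.15),(.085,.095)):
    m=(s['d'].ravel()>0)&(Q[:,2]>z0)&(Q[:,2]<z1)&(abs(Q[:,0]-.567)<.06)&(abs(Q[:,1]+.097)<.06)
    print(m.sum(), cv2.minAreaRect((Q[m,:2]*1000).astype(np.float32)) if m.sum()>5 else '', np.median(Q[m,2]) if m.sum() else '')
E
```

```text
time: 1.7
ee_pos: [0.5427, -0.1362, 0.2493]
eef_rot: [0.432, 0.56, -0.433, 0.559]
ft_force: [-1.2, 0.0, 0.6]
width: 0.0871
{'time': 1.7, 'ee_pos': [0.5427, -0.1362, 0.2493], 'eef_rot': [0.4319, 0.5597, -0.4328, 0.5593], 'ft_force': [-1.2114, 0.0465, 0.6002], 'width': 0.0871}
open dir 14.58815923098083 down [-8.36552840e-04 -7.43719672e-04 -9.99999374e-01]
shift [ 0.1977  0.1339 -0.1275] turn [-0.0048  0.0003  0.0007]
864 ((565.11767578125, -98.5063247680664), (26.191402435302734, 25.911897659301758), 15.006540298461914) 0.13323463100949234
2789 ((565.49169921875, -98.69268035888672), (63.83763122558594, 63.07167053222656), 14.59736156463623) 0.08760897445174419
```

View pics/w1.png

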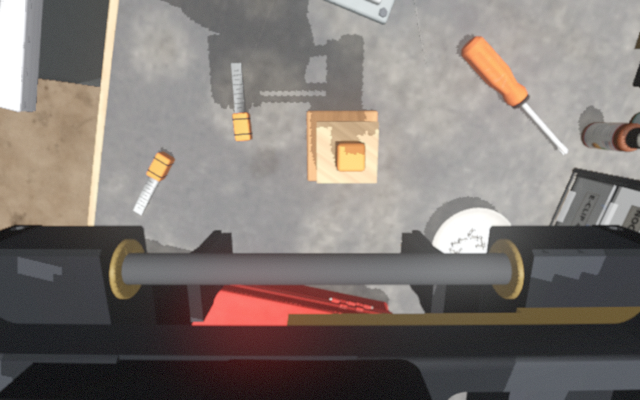

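The wrist view confirms it: the large handle in the stand is at (351,156), and the two small look-alikes lie at (240,125) and (158,165). I'm going down onto the handle.

```bash
python3 -m pendant '0.1 0.1275 -0.1243 -0.005 0 0; 0.1 0.1275 -0.1243 -0.005 0 0; 0.25 0.1275 -0.1243 -0.005 0 0; 0.4 0.1275 -0.1243 -0.005 0 0; 0.5 0.1275 -0.1243 -0.005 0 0; 0.58 0.1275 -0.1243 -0.005 0 0; 0.617 0.1275 -0.1243 -0.005 0 0; 0.617 0.1275 -0.1243 -0.005 0 0' 1 20; python3 -m pendant '0 0 0 0 0 0; 0 0 0 0 0 0; 0 0 0 0 0 0; 0 0 0 0 0 0; 0 0 0 0 0 0; 0 0 0 0 0 0; 0 0 0 0 0 0; 0 0 0 0 0 0' -0.6 20
```

```text
time: 2.55
ee_pos: [0.5654, -0.0967, 0.0947]
eef_rot: [0.429, 0.562, -0.43, 0.561]
ft_force: [-0.1, -0.7, 0.7]
width: 0.087
time: 3.35
ee_pos: [0.5664, -0.0953, 0.0956]
eef_rot: [0.429, 0.562, -0.429, 0.562]
ft_force: [0.1, -0.2, 0.4]
width: 0.0306
```

```bash
python3 -m pendant '0 0 0 0 0 0; 0 0 0 0 0 0; 0 0 0 0 0 0; 0 0 0 0 0 0' -1 30;  python3 -m pendant '-0.05 0 0 0 0 0; -0.1 0 0 0 0 0; -0.2 0 0 0 0 0; -0.3 0 0 0 0 0; -0.4 0 0 0 0 0; -0.5 0 0 0 0 0; -0.56 0 0 0 0 0; -0.56 0 0 0 0 0'
python3 - <<'E'
from h import *
st(); snap('side','s1'); snap('wrist','w2')
s=load('s1');P=cloud(s)
m=(s['d']>0)&(np.linalg.norm(P-[.566,-.096,.2],axis=2)<.15)
v,u=np.where(m);print(u.min(),u.max(),v.min(),v.max())
a=s['p'][150:260,270:390]
cv2.imwrite('pics/c1.png',np.hstack([cv2.resize(a,(480,440),interpolation=cv2.INTER_CUBIC)]))
E
```

```text
time: 3.75
ee_pos: [0.5663, -0.0953, 0.0956]
eef_rot: [0.429, 0.562, -0.429, 0.562]
ft_force: [-0.1, 1.2, -0.8]
width: 0.0257
time: 4.55
ee_pos: [0.5675, -0.0953, 0.2383]
eef_rot: [0.43, 0.561, -0.429, 0.563]
ft_force: [0.3, -1.4, -2.1]
width: 0.0253
{'time': 4.55, 'ee_pos': [0.5675, -0.0953, 0.2383], 'eef_rot': [0.4297, 0.5607, -0.4286, 0.5633], 'ft_force': [0.2843, -1.3542, -2.0789], 'width': 0.0253}
313 348 121 238
```

View pics/c1.png

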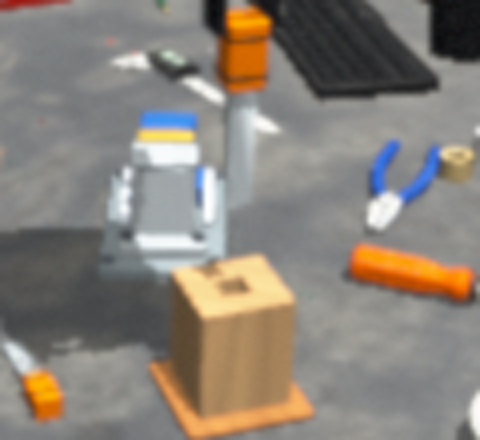

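Run:
```python
from h import *
s=load('s1');P=cloud(s);d=s['d']
for v in range(174,202,2):
    row=P[v,326:335]*1000; print(v,[tuple(np.round(x).astype(int).tolist()) if abs(x[1]+96)<60 else '-' for x in row])
a=s['p'][148:206,312:346]; b=load('w2')['p']
cv2.imwrite('pics/c2.png',np.hstack([cv2.resize(a,(340,580),interpolation=cv2.INTER_CUBIC),cv2.resize(b[40:260,180:460],(450,580))]))
```

```text
174 [(559, -101, 224), (561, -104, 225), (563, -109, 227), (566, -105, 225), (568, -106, 226), (570, -106, 225), (573, -108, 226), (576, -105, 225), '-']
176 [(559, -98, 216), (560, -109, 221), (563, -107, 220), (565, -109, 221), (568, -104, 219), (571, -106, 220), (573, -105, 220), (576, -105, 219), '-']
178 [(559, -99, 212), (561, -108, 216), (563, -107, 215), (566, -108, 215), (568, -107, 215), (571, -107, 215), (573, -107, 215), (576, -106, 214), '-']
180 [(559, -102, 207), (561, -110, 211), (563, -108, 210), (566, -106, 209), (569, -106, 209), (571, -106, 209), (573, -109, 210), (576, -106, 209), '-']
182 [(559, -105, 203), (561, -109, 205), (563, -108, 205), (566, -108, 205), (568, -109, 205), (571, -107, 204), (574, -106, 204), (577, -102, 202), '-']
184 [(559, -100, 196), (561, -110, 200), (564, -107, 199), (566, -109, 200), (569, -106, 198), (571, -105, 198), (574, -105, 198), (576, -106, 198), '-']
186 [(559, -102, 191), (561, -109, 194), (564, -107, 193), (566, -106, 193), (569, -109, 194), (571, -109, 194), (574, -105, 192), '-', '-']
188 [(559, -105, 187), (561, -109, 18
[... 249 characters left out ...]
[(560, -104, 175), (562, -107, 177), (564, -108, 177), (567, -106, 176), (570, -105, 175), (572, -107, 176), (574, -107, 176), '-', '-']
194 [(559, -105, 170), (562, -109, 172), (564, -110, 172), (567, -109, 172), (569, -108, 171), (572, -106, 170), (575, -106, 170), '-', '-']
196 [(559, -109, 166), (562, -110, 167), (565, -106, 165), (567, -107, 165), (569, -109, 166), (572, -107, 165), (575, -104, 164), '-', '-']
198 [(560, -103, 158), (562, -111, 161), (564, -110, 161), (567, -109, 160), (570, -104, 158), (572, -106, 159), (575, -108, 160), '-', '-']
200 [(560, -107, 154), (562, -106, 153), (565, -109, 155), (567, -108, 154), (570, -107, 154), (573, -104, 152), (575, -103, 152), '-', '-']
```

View pics/c2.png

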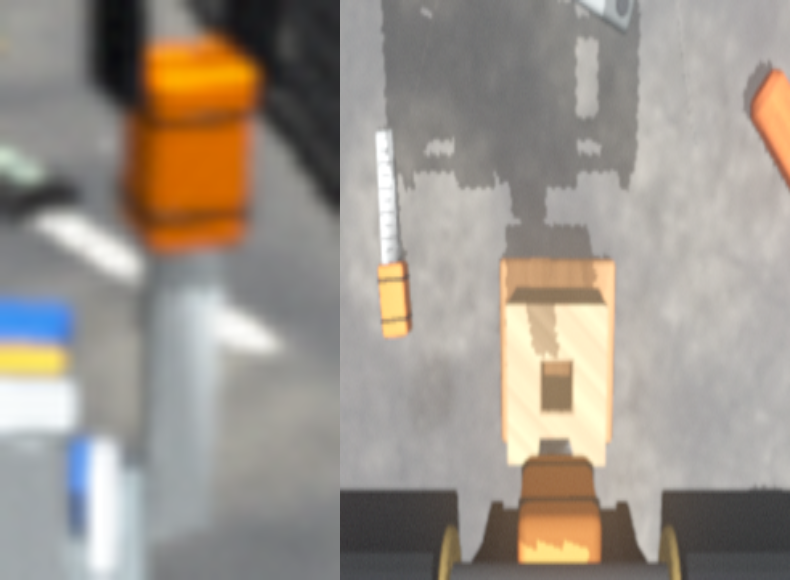

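The side view shows the gauge held clear of the stand. Depth on the visible blade face is constant with height at y≈-107 mm and about 16 mm wide, so the flat back faces the camera and gauge +y is at about 105°. I need a turn of about -20.5°. I'm moving near the fixture to take one wrist look.

Run:
```python
from h import *
yawdeg(); rel([.537,.04,.25],Rt(-5.5))
```

```text
open dir 15.273236907195955 down [-3.73788084e-04 -1.33506196e-04 -9.99999921e-01]
shift [-0.0596  0.0301 -0.5528] turn [2.417e-01 1.000e-04 3.000e-04]
```

```bash
python3 -m pendant '-0.06 0.005 -0.08 0.05 0 0; -0.06 0.01 -0.18 0.1 0 0; -0.06 0.015 -0.28 0.15 0 0; -0.06 0.02 -0.38 0.2 0 0; -0.06 0.025 -0.47 0.2417 0 0; -0.06 0.03 -0.53 0.2417 0 0; -0.06 0.03 -0.5528 0.2417 0 0; -0.06 0.03 -0.5528 0.2417 0 0';  python3 -m pendant '0 0 0 0 0 0; 0 0 0 0 0 0; 0 0 0 0 0 0; 0 0 0 0 0 0'
python3 - <<'E'
from h import *
st(); yawdeg(); snap('wrist','w3'); 
s=load('w3'); 
cv2.imwrite('pics/c3.png',cv2.resize(s['p'][0:270,190:490],None,fx=2.2,fy=2.2,interpolation=cv2.INTER_CUBIC))
print(s['K'].ravel(),s['k1'],-R.from_rotvec(s['rv'].ravel()).as_matrix().T@s['tv'].ravel())
E
```

```text
time: 5.45
ee_pos: [0.537, 0.0401, 0.2501]
eef_rot: [-0.523, -0.476, 0.523, -0.476]
ft_force: [-0.8, -0.7, -0.8]
width: 0.0256
time: 5.85
ee_pos: [0.5373, 0.0395, 0.2506]
eef_rot: [-0.524, -0.475, 0.524, -0.475]
ft_force: [0.4, 1.1, -0.7]
width: 0.0253
{'time': 5.85, 'ee_pos': [0.5373, 0.0395, 0.2506], 'eef_rot': [-0.5236, -0.4752, 0.5236, -0.4753], 'ft_force': [0.4155, 1.0849, -0.6619], 'width': 0.0253}
open dir -5.539027171487336 down [-5.90547054e-06 -6.25087875e-05 -9.99999998e-01]
[334.68490763   0.         316.21391132   0.         334.68490763
 202.34764442   0.           0.           1.        ] -0.018763691783550487 [0.54321462 0.10485364 0.44252486]
```

View pics/c3.png

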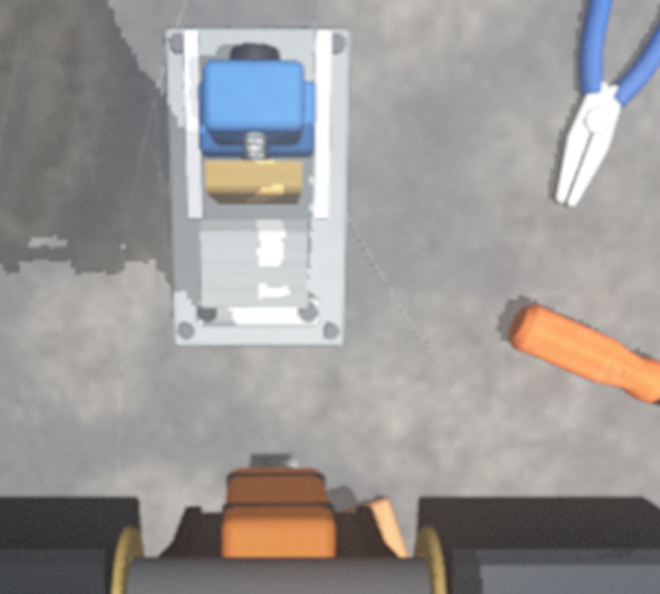

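Run:
```python
from h import *
s=load('w3');P=cloud(s);d=s['d']
yaw=np.radians(-5.54);c,sn=np.cos(yaw),np.sin(yaw)
Q=P.copy(); Q-= [.535,.1245,0]; F=np.stack([c*Q[...,0]+sn*Q[...,1],-sn*Q[...,0]+c*Q[...,1],Q[...,2]],-1)*1000 # nominal fixture frame, mm
ok=d>0
# profile along columns near gap
for u0 in (290,300,312,322):
    print(u0,[(v,*np.round(F[v,u0]).astype(int).tolist()) for v in range(84,116,1)])
# base rect
m=ok&(abs(F[...,2]-12)<5)&(abs(F[...,0])<58)&(F[...,1]>-75)&(F[...,1]<112)
b=F[m]; print('base',np.percentile(b[:,0],[.5,99.5]),np.percentile(b[:,1],[.5,99.5]),np.median(b[:,2]))
m=ok&(abs(F[...,2]-90)<4)&(abs(F[...,0])<35)&(F[...,1]>-70)&(F[...,1]<8)
b=F[m]; print('jawtop',b.shape,np.percentile(b[:,0],[1,99]),np.percentile(b[:,1],[1,99]),np.median(b[:,2]),cv2.minAreaRect(b[:,:2].astype(np.float32)))
# handle
m=ok&(F[...,2]>215)&(F[...,2]<290)&(abs(F[...,0])<40)&(F[...,1]<-50)&(F[...,1]>-120)
hsv=cv2.cvtColor(s['p'],cv2.COLOR_BGR2HSV); m&=(hsv[...,0]<22)&(hsv[...,1]>120)
b=F[m]; print('handle',b.shape,b.min(0),b.max(0))
for u in (300,310,318,330): print(u,[(v,*np.round(F[v,u]).astype(int).tolist()) for v in range(205,256,3)])
```

```text
290 [(84, -17, 15, 86), (85, -17, 14, 88), (86, -17, 13, 87), (87, -17, 12, 85), (88, -17, 12, 79), (89, -18, 11, 69), (90, -19, 11, 55), (91, -20, 11, 42), (92, -21, 11, 26), (93, -22, 11, 14), (94, -23, 10, 12), (95, -23, 9, 11), (96, -23, 8, 12), (97, -23, 7, 13), (98, -23, 5, 11), (99, -23, 4, 11), (100, -17, -1, 85), (101, -17, -2, 86), (102, -17, -3, 86), (103, -17, -4, 87), (104, -17, -5, 88), (105, -17, -6, 91), (106, -17, -7, 90), (107, -17, -8, 89), (108, -17, -9, 89), (109, -17, -10, 88), (110, -17, -11, 90), (111, -17, -12, 89), (112, -17, -13, 89), (113, -17, -14, 88), (114, -17, -15, 90), (115, -17, -16, 89)]
300 [(84, -7, 15, 86), (85, -7, 14, 87), (86, -7, 13, 87), (87, -7, 12, 86), (88, -7, 11, 81), (89, -8, 12, 67), (90, -8, 11, 55), (91, -9, 11, 42), (92, -9, 11, 28), (93, -10, 11, 12), (94, -10, 10, 11), (95, -10, 9, 13), (96, -10, 8, 11), (97, -10, 7, 12), (98, -10, 5, 11), (99, -10, 4, 10), (100, -7, -1, 84), (101, -7, -2, 87), (102, -7, -3, 86), (103, -7, -4, 88), (104, -7, -5, 89), (105, -7, -6, 89), (106, -7, -7, 89), (107, -7, -8, 88), (108, -7, -9, 90), (10
[... 2379 characters left out ...]
 2), (208, 11, -89, 184), (211, 11, -85, 205), (214, 11, -74, 250), (217, 11, -75, 256), (220, 11, -74, 263), (223, 11, -74, 268), (226, 11, -75, 272), (229, 11, -75, 277), (232, 11, -75, 281), (235, 11, -75, 286), (238, 11, -75, 289), (241, 11, -77, 290), (244, 11, -78, 289), (247, 11, -80, 289), (250, 11, -81, 289), (253, 10, -52, 363)]
330 [(205, 28, -134, -1), (208, 28, -138, 0), (211, 28, -142, 0), (214, 18, -75, 249), (217, 18, -75, 256), (220, 18, -75, 261), (223, 17, -74, 268), (226, 17, -74, 273), (229, 17, -74, 278), (232, 17, -74, 283), (235, 17, -75, 286), (238, 17, -76, 288), (241, 17, -77, 288), (244, 17, -79, 289), (247, 17, -81, 288), (250, 17, -82, 289), (253, 13, -52, 363)]
```

The wrist look puts the steel face at y≈-0.4, the shoe at y≈+11 (gap ≈11.4 mm), and the gauge 11.5 mm off in x. The tapered face is towards the shoe, as it should be. I'll go over the gap with 2 mm clearance, then part-way in.

```bash
python3 -m pendant '0 -0.01 -0.08 0 0 0; 0 -0.02 -0.18 0 0 0; 0 -0.03 -0.28 0 0 0; 0 -0.046 -0.35 0 0 0; 0 -0.046 -0.385 0 0 0; 0 -0.046 -0.391 0 0 0; 0.1 -0.046 -0.391 0 0 0; 0.2 -0.046 -0.391 0 0 0'; python3 -m pendant '0 0 0 0 0 0; 0 0 0 0 0 0; 0 0 0 0 0 0'
python3 - <<'E'
from h import *
st(); yawdeg(); s=r.read_state()
rel([0.5373+.0977*np.sin(np.radians(5.54))-.0115*np.cos(np.radians(5.54)),.0395+.0977*np.cos(np.radians(5.54))+.0115*np.sin(np.radians(5.54)),.2006],Rt(-5.54))
snap('wrist','w4')
s=load('w4');cv2.imwrite('pics/c4.png',cv2.resize(s['p'][100:270,220:420],None,fx=3.4,fy=3.4,interpolation=cv2.INTER_CUBIC))
E
```

```text
time: 6.7
ee_pos: [0.536, 0.1371, 0.2004]
eef_rot: [0.524, 0.475, -0.523, 0.475]
ft_force: [0.7, -1.2, -1.3]
width: 0.0255
time: 7.0
ee_pos: [0.536, 0.1381, 0.2021]
eef_rot: [0.524, 0.475, -0.523, 0.476]
ft_force: [-1.5, -0.0, 0.1]
width: 0.0254
{'time': 7.0, 'ee_pos': [0.536, 0.1381, 0.2021], 'eef_rot': [0.5241, 0.4748, -0.5231, 0.4756], 'ft_force': [-1.4684, -0.0058, 0.063], 'width': 0.0254}
open dir -5.546403448415721 down [ 1.86919254e-03  2.24607859e-04 -9.99998228e-01]
shift [ 0.0059 -0.0026  0.0013] turn [-0.0001 -0.0003 -0.0012]
```

View pics/c4.png

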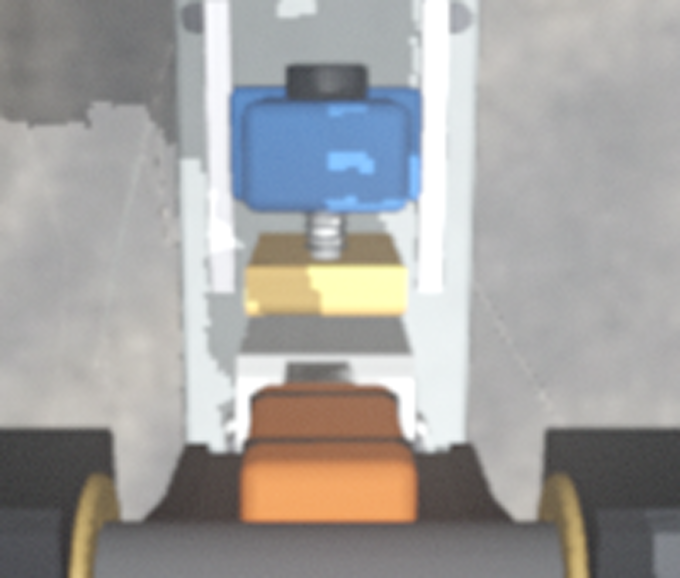

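The picture shows the blade centred on the jaw (blade column 320, jaw 325), with the tip hidden behind the handle. I'm descending gently.

```bash
python3 -m pendant '0.03 -0.002 0 0 0 0; 0.06 -0.002 0 0 0 0; 0.09 -0.002 0 0 0 0; 0.11 -0.002 0 0 0 0; 0.13 -0.002 0 0 0 0; 0.13 -0.002 0 0 0 0'; python3 -m pendant '0.02 0 0 0 0 0; 0.04 0 0 0 0 0; 0.06 0 0 0 0 0; 0.07 0 0 0 0 0; 0.08 0 0 0 0 0; 0.08 0 0 0 0 0; 0.08 0 0 0 0 0'
```

```text
time: 7.65
ee_pos: [0.5342, 0.1383, 0.1673]
eef_rot: [-0.523, -0.476, 0.524, -0.475]
ft_force: [0.9, -0.5, -0.2]
width: 0.0258
time: 8.35
ee_pos: [0.5347, 0.1385, 0.1482]
eef_rot: [0.523, 0.475, -0.523, 0.475]
ft_force: [0.5, 0.1, -0.6]
width: 0.0254
```

```bash
for i in 1 ; do python3 -m pendant '0 0 0.002 0 0 0; 0 0 0.004 0 0 0; 0 0 0.004 0 0 0;0 0 0.004 0 0 0'; python3 -m pendant '0 0 0.001 0 0 0; 0 0 0.002 0 0 0; 0 0 0.002 0 0 0;0 0 0.002 0 0 0';  python3 -m pendant '0 0 0.001 0 0 0; 0 0 0.002 0 0 0; 0 0 0.002 0 0 0;0 0 0.002 0 0 0'; done
```

```text
time: 8.75
ee_pos: [0.5346, 0.1374, 0.1481]
eef_rot: [0.523, 0.475, -0.523, 0.475]
ft_force: [0.9, 0.1, -1.2]
width: 0.0258
time: 9.15
ee_pos: [0.5345, 0.1369, 0.1481]
eef_rot: [-0.523, -0.475, 0.523, -0.475]
ft_force: [-0.6, -0.1, -0.5]
width: 0.0253
time: 9.55
ee_pos: [0.5344, 0.1364, 0.1481]
eef_rot: [-0.523, -0.475, 0.523, -0.475]
ft_force: [0.5, 0.6, -0.5]
width: 0.0254
```

```bash
python3 -m pendant '0 0 0.001 0 0 0; 0 0 0.002 0 0 0; 0 0 0.002 0 0 0;0 0 0.002 0 0 0';  python3 -m pendant '0 0 0.001 0 0 0; 0 0 0.002 0 0 0; 0 0 0.002 0 0 0;0 0 0.002 0 0 0'
```

```text
time: 9.95
ee_pos: [0.5344, 0.136, 0.1481]
eef_rot: [0.523, 0.475, -0.523, 0.475]
ft_force: [0.6, 0.2, -0.1]
width: 0.0256
time: 10.35
ee_pos: [0.5343, 0.1355, 0.1481]
eef_rot: [0.523, 0.475, -0.523, 0.475]
ft_force: [0.0, 0.1, -0.3]
width: 0.0257
```

```bash
python3 -m pendant '0 0 0.001 0 0 0; 0 0 0.002 0 0 0; 0 0 0.002 0 0 0;0 0 0.002 0 0 0' | grep -E 'pos|force';  python3 -m pendant '0 0 0.001 0 0 0; 0 0 0.002 0 0 0; 0 0 0.002 0 0 0;0 0 0.002 0 0 0'| grep -E 'pos|force'
```

```text
ee_pos: [0.5343, 0.135, 0.1481]
ft_force: [-0.3, -0.2, 0.2]
ee_pos: [0.5343, 0.1346, 0.1482]
ft_force: [-0.6, 0.7, -0.1]
```

```bash
python3 -m pendant '0 0 0.001 0 0 0; 0 0 0.002 0 0 0; 0 0 0.002 0 0 0;0 0 0.002 0 0 0'| grep -E 'pos|rot|force'
python3 - <<'E'
from h import *
s=r.read_state(); print(s['torque'])
E
```

```text
ee_pos: [0.5342, 0.1341, 0.1481]
eef_rot: [0.523, 0.475, -0.523, 0.475]
ft_force: [-0.0, 2.1, 0.3]
[ 0.57989615 -0.10237321  0.01256602]
```

```bash
python3 -m pendant '0 0 0.001 0 0 0; 0 0 0.001 0 0 0; 0 0 0.001 0 0 0'| grep -E 'pos|force|torque';python3 -m pendant '0 0 0 0 0 0;0 0 0 0 0 0'| grep -E 'pos|force'
python3 - <<'E'
from h import *
s=r.read_state(); print(s['torque'])
E
```

```text
ee_pos: [0.5342, 0.1338, 0.1481]
ft_force: [0.6, 2.9, 0.6]
ee_pos: [0.5342, 0.1338, 0.1481]
ft_force: [-0.5, 2.5, 0.0]
[ 0.71352257 -0.16501742  0.04777639]
```

```bash
python3 -m pendant '0.008 0 -0.001 0 0 0; 0.016 0 -0.001 0 0 0; 0.024 0 -0.001 0 0 0; 0.032 0 -0.001 0 0 0; 0.04 0 -0.001 0 0 0; 0.048 0 -0.001 0 0 0; 0.048 0 -0.001 0 0 0'| grep -E 'pos|force'; python3 -m pendant '0.004 0 0 0 0 0; 0.008 0 0 0 0 0; 0.012 0 0 0 0 0; 0.012 0 0 0 0 0'| grep -E 'pos|force'
python3 - <<'E'
from h import *
s=r.read_state(); print(s['torque'])
E
```

```text
ee_pos: [0.5341, 0.1339, 0.1357]
ft_force: [0.5, 2.4, -1.9]
ee_pos: [0.5342, 0.134, 0.133]
ft_force: [0.6, 2.4, -1.2]
[ 0.71062007 -0.25588772 -0.01069265]
```

```bash
for i in 1; do python3 -m pendant '0.004 0 0 0 0 0; 0.008 0 0 0 0 0; 0.008 0 0 0 0 0;0.008 0 0 0 0 0'| grep -E 'pos|force'; python3 -m pendant '0.004 0 0 0 0 0; 0.008 0 0 0 0 0; 0.008 0 0 0 0 0;0.008 0 0 0 0 0'| grep -E 'pos|force'; done
```

```text
ee_pos: [0.5341, 0.1339, 0.131]
ft_force: [0.4, 2.7, -0.7]
ee_pos: [0.5342, 0.1339, 0.129]
ft_force: [1.0, 2.4, -1.5]
```

```bash
python3 -m pendant '0.004 0 0 0 0 0; 0.008 0 0 0 0 0; 0.008 0 0 0 0 0;0.008 0 0 0 0 0'| grep -E 'pos|force'
```

```text
ee_pos: [0.5341, 0.134, 0.127]
ft_force: [1.3, 3.4, -0.6]
```

```bash
python3 -m pendant '0.004 0 0 0 0 0; 0.008 0 0 0 0 0; 0.008 0 0 0 0 0;0.008 0 0 0 0 0'| grep -E 'pos|force'
```

```text
ee_pos: [0.5342, 0.1339, 0.125]
ft_force: [-0.0, 2.8, -1.1]
```

```bash
python3 -m pendant '0.004 0 0 0 0 0; 0.008 0 0 0 0 0; 0.008 0 0 0 0 0;0.008 0 0 0 0 0'| grep -E 'pos|force'
```

```text
ee_pos: [0.5342, 0.134, 0.123]
ft_force: [1.6, 4.4, -1.1]
```

```bash
for i in 1 2 3 4; do python3 -m pendant '0 0 0 0 0 0' >/dev/null; python3 -c "
from bench import r
import numpy as np
s=r.read_state();print(np.round(s['ft_force'],2),np.round(s['torque'],3),np.round(s['ee_pos'],4))"; done
```

```text
[ 0.44  3.86 -1.67] [ 0.911 -0.294 -0.005] [0.5342 0.1339 0.123 ]
[ 1.    3.73 -0.59] [ 0.97  -0.372  0.007] [0.5342 0.1339 0.123 ]
[ 1.92  3.39 -2.42] [ 0.863 -0.289 -0.006] [0.5341 0.1339 0.123 ]
[ 0.34  2.76 -1.74] [ 0.872 -0.352  0.042] [0.5341 0.1339 0.123 ]
```

```bash
cat > f.py <<'E'
from bench import r
import numpy as np
s=r.read_state();print(np.round(s['ft_force'],1),np.round(s['torque'],2),np.round(s['ee_pos'],4),s['time'])
E
python3 -m pendant '0 0 -0.002 0 0 0;0 0 -0.002 0 0 0;0 0 -0.002 0 0 0' >/dev/null; python3 f.py;  python3 -m pendant '0.003 0 0 0 0 0; 0.006 0 0 0 0 0; 0.006 0 0 0 0 0'>/dev/null; python3 f.py; python3 -m pendant '0 0 0 0 0 0'>/dev/null; python3 f.py
```

```text
[ 1.6  1.5 -2.6] [ 0.72 -0.34  0.04] [0.5342 0.1343 0.123 ] 15.85
[-0.6  1.6  0. ] [ 0.68 -0.12  0.04] [0.5344 0.1344 0.1217] 16.15
[ 0.1  2.4 -0.5] [ 0.61 -0.19 -0.04] [0.5343 0.1344 0.1217] 16.25
```

```bash
python3 -m pendant '0.002 0 0 0 0 0; 0.004 0 0 0 0 0; 0.004 0 0 0 0 0'>/dev/null; python3 f.py; python3 -m pendant '0 0 0 0 0 0'>/dev/null; python3 f.py; python3 -m pendant '0.002 0 0 0 0 0; 0.004 0 0 0 0 0; 0.004 0 0 0 0 0'>/dev/null; python3 f.py; python3 -m pendant '0 0 0 0 0 0'>/dev/null; python3 f.py
```

```text
[-0.7  1.9 -0.3] [ 0.6  -0.27 -0.01] [0.5343 0.1345 0.1206] 16.55
[1.2 2.2 2.7] [ 0.66 -0.24  0.02] [0.5343 0.1345 0.1206] 16.65
[0.2 2.6 0.9] [ 0.6  -0.23 -0.03] [0.5343 0.1345 0.1196] 16.95
[0.8 2.1 1.7] [ 0.69 -0.25 -0.02] [0.5343 0.1345 0.1196] 17.05
```

```bash
python3 -m pendant '0.002 0 0 0 0 0; 0.004 0 0 0 0 0; 0.006 0 0 0 0 0; 0.008 0 0 0 0 0; 0.008 0 0 0 0 0'>/dev/null; python3 f.py; python3 -m pendant '0 0 0 0 0 0'>/dev/null; python3 f.py; python3 -m pendant '0 0 0 0 0 0'>/dev/null; python3 f.py
```

```text
[0.3 2.1 2.3] [ 0.69 -0.23 -0.03] [0.5343 0.1345 0.1176] 17.55
[1.1 3.  2.6] [ 0.66 -0.2   0.01] [0.5343 0.1345 0.1176] 17.65
[0.4 1.6 3.1] [ 0.66 -0.26 -0.06] [0.5343 0.1345 0.1176] 17.75
```

```bash
python3 -m pendant '0.002 0 0 0 0 0; 0.004 0 0 0 0 0; 0.006 0 0 0 0 0; 0.006 0 0 0 0 0'>/dev/null; python3 f.py; python3 -m pendant '0 0 0 0 0 0'>/dev/null; python3 f.py; python3 -m pendant '0 0 0 0 0 0'>/dev/null; python3 f.py
```

```text
[1.6 2.7 4.7] [ 0.69 -0.24  0.01] [0.5343 0.1345 0.1161] 18.15
[1.6 2.7 4.4] [ 0.69 -0.29  0.03] [0.5343 0.1345 0.1161] 18.25
[1.8 3.3 4.3] [ 0.69 -0.26  0.02] [0.5343 0.1345 0.1161] 18.35
```

```bash
python3 -m pendant '0.002 0 0 0 0 0; 0.004 0 0 0 0 0; 0.006 0 0 0 0 0; 0.006 0 0 0 0 0'>/dev/null; python3 f.py; python3 -m pendant '0 0 0 0 0 0'>/dev/null; python3 f.py; python3 -m pendant '0 0 0 0 0 0'>/dev/null; python3 f.py
```

```text
[0.4 2.1 5. ] [ 0.72 -0.14 -0.04] [0.5343 0.1345 0.1147] 18.75
[0.3 1.8 5.9] [ 0.64 -0.17  0.01] [0.5344 0.1345 0.1147] 18.85
[1.4 3.  4.7] [ 0.69 -0.17  0.02] [0.5343 0.1345 0.1147] 18.95
```

```bash
python3 -m pendant '0.002 0 0 0 0 0; 0.004 0 0 0 0 0; 0.005 0 0 0 0 0; 0.005 0 0 0 0 0'>/dev/null; python3 f.py; python3 -m pendant '0 0 0 0 0 0'>/dev/null; python3 f.py; python3 -m pendant '0 0 0 0 0 0'>/dev/null; python3 f.py;python3 -m pendant '0 0 -0.001 0 0 0;0 0 -0.002 0 0 0;0 0 -0.002 0 0 0'>/dev/null; python3 f.py; python3 -m pendant '0 0 0 0 0 0'>/dev/null; python3 f.py
```

```text
[-0.3  1.7  6.8] [ 0.72 -0.13 -0.  ] [0.5344 0.1346 0.1136] 19.35
[-0.7  2.3  6.4] [ 0.66 -0.13 -0.  ] [0.5344 0.1346 0.1136] 19.45
[-0.6  2.6  5.9] [ 0.64 -0.13 -0.06] [0.5344 0.1345 0.1136] 19.55
[0.1 1.4 6.2] [ 0.47 -0.1   0.01] [0.5344 0.1348 0.1136] 19.85
[-1.3  1.8  6.5] [ 0.53 -0.08 -0.01] [0.5345 0.1348 0.1136] 19.95
```

Push is now about 7.6 N (6.4 measured plus about 1.2 of gauge weight). I'll ease the remaining side load, release and retreat upward.

```bash
python3 -m pendant '0 0 -0.001 0 0 0;0 0 -0.002 0 0 0;0 0 -0.002 0 0 0;0 0 -0.002 0 0 0'>/dev/null; python3 f.py; python3 -m pendant '0 0 0 0 0 0;0 0 0 0 0 0' - 10; python3 -m pendant '0 0 0 0 0 0;0 0 0 0 0 0;0 0 0 0 0 0;0 0 0 0 0 0;0 0 0 0 0 0;0 0 0 0 0 0;0 0 0 0 0 0;0 0 0 0 0 0' 0.6; python3 -m pendant '-0.05 0 0 0 0 0;-0.1 0 0 0 0 0;-0.2 0 0 0 0 0;-0.3 0 0 0 0 0;-0.4 0 0 0 0 0;-0.4 0 0 0 0 0;-0.4 0 0.2 0 0 0;-0.4 0 0.4 0 0 0'; python3 -m pendant '0 0 0 0 0 0;0 0 0 0 0 0;0 0 0 0 0 0'
python3 - <<'E'
from h import *
snap('wrist','w5'); snap('side','s5')
s=load('w5');P=cloud(s);d=s['d']
yaw=np.radians(-5.54);c,sn=np.cos(yaw),np.sin(yaw)
Q=P-[.535,.1245,0]; F=np.stack([c*Q[...,0]+sn*Q[...,1],-sn*Q[...,0]+c*Q[...,1],Q[...,2]],-1)*1000
hsv=cv2.cvtColor(s['p'],cv2.COLOR_BGR2HSV); m=(d>0)&(hsv[...,0]<22)&(hsv[...,1]>120)&(abs(F[...,0])<30)&(F[...,2]>95)&(abs(F[...,1])<60)
b=F[m]; print('handle',b.shape,b.min(0),b.max(0)); t=b[b[:,2]>np.percentile(b[:,2],95)-4]; print(cv2.minAreaRect(t[:,:2].astype(np.float32)),np.median(t[:,2]))
A=np.c_[t[:,:2],np.ones(len(t))]; print('top slope',np.linalg.lstsq(A,t[:,2],rcond=None)[0])
a=cv2.resize(s['p'],(480,300)); bb=cv2.resize(load('s5')['p'][150:240,270:360],(300,300),interpolation=cv2.INTER_CUBIC); cv2.imwrite('pics/c5.png',np.hstack([a,bb]))
E
```

```text
[-0.4  0.5  5.7] [ 0.34 -0.08  0.01] [0.5345 0.1351 0.1135] 20.35
time: 20.55
ee_pos: [0.5344, 0.1349, 0.1135]
eef_rot: [-0.523, -0.475, 0.524, -0.476]
ft_force: [0.1, -0.1, 6.3]
width: 0.0258
time: 21.35
ee_pos: [0.5343, 0.1354, 0.1133]
eef_rot: [-0.523, -0.475, 0.523, -0.475]
ft_force: [-0.1, -0.5, 0.1]
width: 0.0686
time: 22.15
ee_pos: [0.5245, 0.0362, 0.214]
eef_rot: [0.523, 0.476, -0.522, 0.477]
ft_force: [0.6, -1.1, -0.0]
width: 0.0695
time: 22.45
ee_pos: [0.5248, 0.0371, 0.2137]
eef_rot: [0.523, 0.476, -0.523, 0.476]
ft_force: [0.4, 0.3, -0.7]
width: 0.0696
handle (336, 3) [-15.09730494  -5.89850092 147.88784493] [ 10.42666628  19.24088743 153.39695436]
((-2.3398752212524414, 6.701689720153809), (25.47010612487793, 25.11911392211914), 0.3695124685764313) 151.18764618974836
top slope [3.63148702e-03 1.69419299e-02 1.51049384e+02]
```

View pics/c5.png

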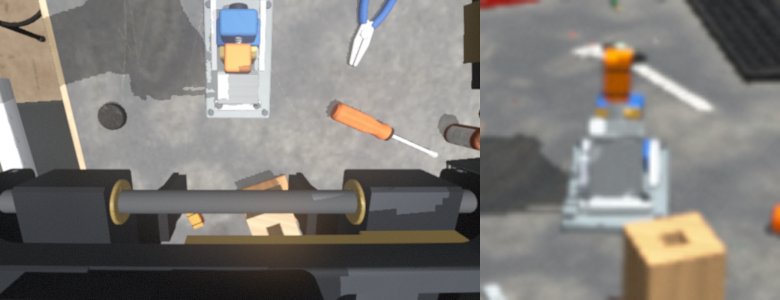

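```bash
python3 -c "
from bench import close_job
print(close_job())"
```

```text
the job is handed in; nothing more can be done
None
```

The gauge is standing free in the gap with its flat back against the steel jaw, and the job is handed in at about 22.5 s on the robot's clock. No verdict was reported.

- **Insertion:** I brought the back against the jaw until about 2.5 N of side force showed. I then eased the blade down until the push was about 7.6 N: 6.4 N measured plus about 1.2 N for the gauge's weight. I took off the side force before letting go.
- **Last camera check:** the tip is about 65 mm below the jaw's top. The gauge is about 0.4° off square, tilted about 0.02 rad, and within about 1 mm of mid-width. In the last wrist view the fingers are clear of the gauge, and no bystander looks disturbed.
- **Squeeze estimate:** the squeeze cannot be measured directly. The push force and the depth past first contact suggest 5 to 6 N. The blade thickness against the camera's gap of about 11.4 mm suggests nearer 9 N. I trusted the force readings; both values are within 3 to 10 N.
- **Small disagreement:** the final image puts the blade's back about 1 mm behind the jaw face I had estimated, which is within calibration error.

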